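# Unhook the slide rack from the draining stand and seat it in the blue dish

## Task

Take the orange-gripped slide rack off the draining stand: lift it in the hook, feel its bar push up the red sprung keeper just far enough to clear the yellow lip without ramming it, then slide it out. Set it gently down, upright and fully home in the empty blue dish, let go, and leave everything else where it stands.

Things in the scene. Friction and masses are not known exactly. Their poses are not given: they have to be found in the camera images.
- stand: White draining stand, fixed: base 150 x 150 x 12, upright plate 130 wide, 227 high. Origin on the table in the plane of the plate's front face, midway across. Its -x is the way the hook points and the only way out; y along the plate, z up. 'Out' means distance from the plate along -x. A rubber rest (64 wide, 69 above the table, 45 out) on a 1 N/mm spring backs the rack's foot.
- hook_floor (a point): Middle of the hook's floor, fixed, 118 above the table, 7 out (axes as the stand's). The floor is 36 wide, reaches 14 out and ends in a deep upturned yellow lip, 36 wide, 6 thick (14 to 20 out), round-topped. The lip belongs to a yellow frame that was set anew by hand, so its height is NOT reported: the lip top is anywhere from 24 to 52 above this floor.
- stand_top (a point): Middle of the plate's top edge at its front face, fixed. Before the plate, on the yellow frame (106 wide, bridge 2 to 24 out, its top 27 above the lip top), sits a red level sprung keeper, 2 to 30 out, 36 wide, its underside 4 above the lip top: the 8 thick bar must push it up 4 or more to pass. It yields at 2 N, takes 0.4 N more per mm, and stops hard after 8 (5.2 N). Over 20 N on keeper or lip damages them.
- rack_handle (a point): The slide rack to move: steel tray 100 (x) x 86 (y) x 34 high with an orange upright grip block, 24 x 24, from 58 to 103 above the rack's underside, over its middle. This point is in the block, 80 above the underside; x points to the hanging bar. About 280 g, give or take a third. At the start it hangs near level, x along the stand's x, underside 60 above the table, middle 95 out.
- rack_bar (a point): Middle of the rack's hanging bar: round, 8 thick, 60 long along y, held by two 8 thick arms at y = +-30 on the rack's back, so that the hook's lip stands inside the loop with 8 to spare on each side (so the hung rack can shift along y, while along x its bar bears on the lip and can go back 6 to the plate). 85 from the handle point along the rack's +x and 18 below it. Axes as the rack's.
- dish_in (a point): Centre of the inner floor (4 above the table) of the empty blue dish, fixed: outside 116 (x) x 102 (y) x 45 high, walls 4, inside 108 x 94, so the rack has 4 to spare on each side. Its long side is along x; the rack may go in either way round, its hanging bar sticking out over the rim.
- other_rack_handle (a point): Grip (green) of a second rack of the same size that already stands in the grey dish, 80 above its underside: leave alone.
- reagent_a: Amber bottle, 60 across, 130 high; origin under its centre: leave alone.
- reagent_b: White bottle, 54 across, 120 high; origin under its centre: leave alone.
- jar: Small glass jar, 52 across, 70 high, open; origin under its centre: leave alone.
- calculator: Desk calculator 130 x 180 x 19; origin under its centre: leave alone.
- tube_tray: White tray 75 x 160 x 40 with capped tubes up to 84 high; origin under its centre: leave alone.
- slide_box: Wooden slide box 100 x 170 x 32; origin under its centre: leave alone.

How it is judged:
By the outcome, as a careful person would: the job done as asked, in the order asked, and still so for the second after the job is handed in, with the robot touching nothing.
It also fails if it takes over 64 s, if anything falls off the work surface, if the arm or the gripper's body presses on something with over 40 N, if the wrist force passes 120 N, or if a joint passes its speed limit or range.

## Robot

A 7-joint arm with a two-finger parallel gripper is mounted at the origin on the work surface. World frame = base frame: x ahead of the robot, y to its left, z up, the work surface at z = 0. Lengths are in m, angles in rad, forces in N, time in s.
With the tool pointing down it reaches from about 0.4 to 0.85 m from the base axis. Payload 10.4 kg.
Tool frame: the origin (TCP) lies between the finger pads; the fingertips stand 22 mm ahead of it and the grasp point (between the pads) lies 3 mm ahead of it (r.finger_overhang is the distance from the TCP to the fingertips, in m); x points along the fingers, z is the direction in which the jaws open and shut, and the axes are right-handed (so a half turn about x gives the same grasp; the last joint's range is limited). The gripper opens to 87 mm and grips with 3 to 60 N. Pads are 19 mm wide; open, the fingers measure 117 mm over their backs; the gripper's body (75 mm by 190 mm) begins 51 mm behind the grasp point.
Start: joints at [-1.315, 0.332, -0.065, 1.46, 0.022, 1.35, -0.088], TCP at [0.172, 0.601, 0.245] pointing down, gripper open.
Joint ranges: [-2.6, 2.6], [-0.5, 2.12], [-1.47, 1.34], [0.16, 2.42], [-1.27, 4.41], [0.06, 2.06], [-2.6, 2.6]. Speed limits (rad/s): [2.22, 2.22, 2.79, 2.79, 3.14, 3.14, 3.14].

## Interface

Orientations are given as a rotation vector (axis times angle).
In Python, from rig import r, capture, camera_info, hand_in gives the robot as it stands.
- The arm moves only by the tool servo_tool, never from a script. Its argument "moves" is a list of rows, each a list of 3 entries, a list of its own where there are three numbers: the shift along the tool's x, y, z normalised to -1 to 1, where 1 is 40 mm, then the turn, a rotation vector about the tool's x, y, z normalised to -1 to 1, where 1 is 8 degrees, then the closure in counts, from 0 (fully open) to 255 (shut). A call has 1 to 12 rows; each row shifts and turns the commanded pose from where the row before left it, along the tool's axes as they then stand; what a row does not reach is not made up. A row lasts 1/10 s, in which the tool goes at most 50 mm and 8.59 degrees, less where a joint would pass 70% of its speed; a pose out of reach is approached as far as the arm can. A call with a number of a shift or a turn outside -1 to 1 is refused whole. A call with a gripper value outside its range is refused whole. The fingers move at their own pace and stop on an object; "force" is the grip in N (left out, the last holds). Time passes only in rows, so rows that do not move let the fingers close. It gives the time, the measured TCP pose, the force and the opening at its end, in the units of the state.
- r.sense(): the state, without advancing time (a new reading comes with each control period).
- capture(name): name is "scene" or "side" or "wrist"; returns the picture (384x512x3 uint8, red, green, blue); there is no depth.
- camera_info(name): a dict with "fx", "fy", "cx", "cy" (pixels), "k1" (the pictures are not rectified: a ray, as slopes to the right and down, at radius r is drawn at 1 + k1 r^2 times it, then the intrinsics apply), "view" (4x4, takes a point from world to camera coordinates); the wrist camera has in their place "mount" (4x4, takes a point from camera to tool coordinates, whose origin is the TCP and whose axes are the tool frame's). Camera axes: x right, y down, z forward; pixel columns grow to the right and rows downward; lengths in m; the calibration is good to about 2 mm. A picture is of the moment at which its call begins: read the wrist's pose just before it. camera_info takes no time and is no camera call.
- hand_in(): hands the job in, once; it reports no verdict.
The state is a dict: "time_s": time; "q": joint angles; "dq": joint speeds; "effort": joint torques, N m; "position": TCP position; "orientation": TCP orientation; "force": force on the tool from outside, world axes, zero at the start; "wrist_torque": the same for the moment, N m; "width": opening from 0.0 (shut) to 1.0 (fully open).
Only numpy, scipy, OpenCV 4.12 (cv2) and the standard library are available. Lean on these libraries where they do the work, as an engineer would, in place of code of your own. Each camera call takes 0.05 s, during which the arm holds its last target. There are 200 camera calls.

## Working session

There is one attempt and no reset: what is moved stays moved. The work goes in short steps, Python scripts to look and compute and a tool call to move; the robot and the scene stay as the last step left them, time stands still between calls to the robot, and variables do not carry over. Pictures are saved under pics/ and viewed, about 8 in all and at most 12, crops included, and the job is handed in when it is done.

Besides the shell and the picture viewer there is one more tool, called after "Call:" by a JSON object that holds its "op" and its "data", one argument or row to a line. servo_tool: Moves the arm, as the interface text tells. Its arguments: {"type":"object","properties":{"moves":{"type":"array"},"force":{"type":"number"}},"required":["moves"]}

```bash
ls; mkdir -p pics; python3 - <<'E'
from rig import r,capture,camera_info
import cv2,numpy as np
np.set_printoptions(precision=4,suppress=True)
for n in("scene","side"):
    im=capture(n); cv2.imwrite(f"pics/{n}0.png",cv2.resize(im[:,:,::-1],(800,600)) ); np.save(f"pics/{n}0.npy",im)
for n in("scene","side","wrist"): print(n,camera_info(n))
print(r.sense(), r.finger_overhang)
E
```

```text
pics
scene {'fx': 403.8310189920773, 'fy': 403.8310189920773, 'cx': 256.81578705771324, 'cy': 193.1185461648812, 'k1': -0.053983642223909535, 'view': array([[ 0.4157,  0.9095,  0.006 , -0.1947],
       [ 0.7495, -0.3389, -0.5687, -0.336 ],
       [-0.5152,  0.2409, -0.8225,  1.6092],
       [ 0.    ,  0.    ,  0.    ,  1.    ]])}
side {'fx': 396.282338760519, 'fy': 396.282338760519, 'cx': 259.5533271990851, 'cy': 188.5135395532826, 'k1': -0.045531381914041096, 'view': array([[ 0.9891, -0.1456, -0.021 , -0.5359],
       [-0.1192, -0.7092, -0.6948,  0.1532],
       [ 0.0862,  0.6898, -0.7189,  1.0843],
       [ 0.    ,  0.    ,  0.    ,  1.    ]])}
wrist {'fx': 279.44599353405835, 'fy': 279.44599353405835, 'cx': 255.55528656411582, 'cy': 190.71528588110957, 'k1': 0.007449426494931507, 'mount': array([[ 0.0007, -0.3077,  0.9515, -0.1405],
       [ 0.0002, -0.9515, -0.3077,  0.0852],
       [ 1.    ,  0.0004, -0.0006,  0.0006],
       [ 0.    ,  0.    ,  0.    ,  1.    ]])}
{'time_s': 0.1, 'q': array([-1.3146,  0.3328, -0.0647,  1.4608,  0.0216,  1.3499, -0.0885]), 'dq': array([ 0.0007, -0.0001,  0.0012, -0.0028,  0.0007, -0.0002,  0.002 ]), 'effort': array([  0.0008, -62.4549,   0.0242, -39.0717,  -0.0614,   0.0366,
         0.0001]), 'position': array([0.1719, 0.6006, 0.2438]), 'orientation': array([-1.0023,  1.3293,  1.0009]), 'force': array([ 0.0142, -0.2787,  0.2901]), 'wrist_torque': array([-0.0062, -0.0184,  0.0038]), 'width': 0.9989021560592922} 0.022
```

View pics/scene0.png

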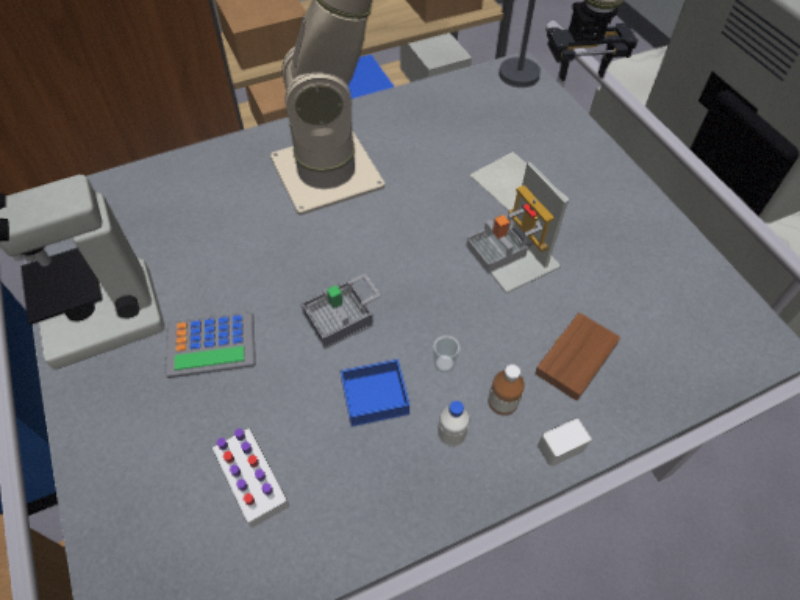

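View pics/side0.png

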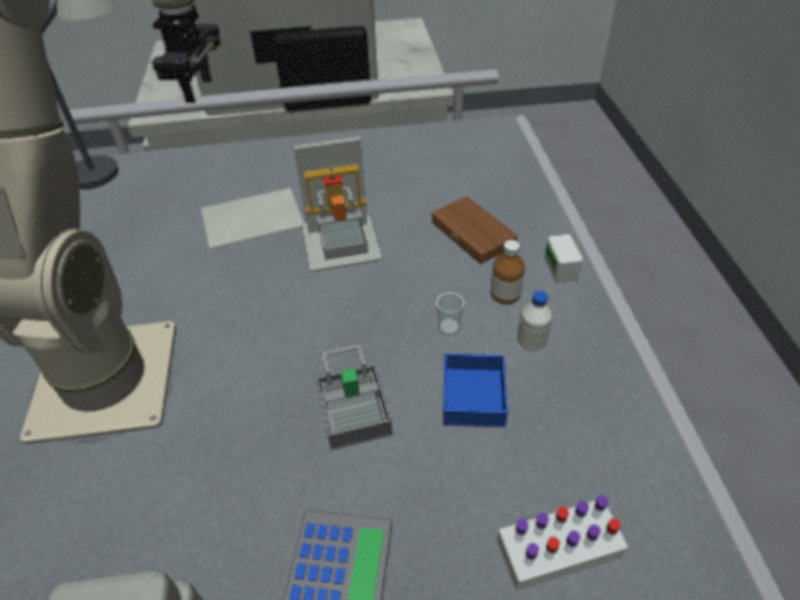

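Scene view: the stand's plate is at about (545,215) with its top edge from (527,168) to (566,207), the orange grip is at (500,226), and the blue dish is at (375,392). Side view: the plate top runs (294,143) to (361,140), the grip is at (338,207), and the dish is at (476,388). Next I'll measure from masks and enlarge a crop.

```bash
cat > h.py <<'E'
import numpy as np,cv2
from scipy.spatial.transform import Rotation as R
from rig import r,capture,camera_info
np.set_printoptions(precision=4,suppress=True)
def view(n,s=None):
    c=camera_info(n)
    if n!="wrist": return c,np.array(c["view"])
    T=np.eye(4);T[:3,:3]=R.from_rotvec(s["orientation"]).as_matrix();T[:3,3]=s["position"]
    return c,np.linalg.inv(T@np.array(c["mount"]))
def ray(n,uv,s=None):
    c,V=view(n,s)
    K=np.array([[c["fx"],0,c["cx"]],[0,c["fy"],c["cy"]],[0,0,1.]])
    p=cv2.undistortPoints(np.array(uv,float).reshape(-1,1,2),K,np.array([c["k1"],0,0,0.]))[:,0]
    d=np.c_[p,np.ones(len(p))]@V[:3,:3]
    return -V[:3,:3].T@V[:3,3],d/np.linalg.norm(d,axis=1)[:,None]
def onz(n,uv,z,s=None):
    o,d=ray(n,uv,s); return o+d*((z-o[2])/d[:,2])[:,None]
def tri(rays):
    A=0;b=0
    for o,d in rays:
        P=np.eye(3)-np.outer(d[0],d[0]);A=A+P;b=b+P@o
    x=np.linalg.solve(A,b); return x,[np.linalg.norm(np.cross(x-o,d[0])) for o,d in rays]
def proj(n,X,s=None):
    c,V=view(n,s); p=np.atleast_2d(X)@V[:3,:3].T+V[:3,3]; p=p[:,:2]/p[:,2:]
    p*=1+c["k1"]*(p**2).sum(1)[:,None]
    return p*[c["fx"],c["fy"]]+[c["cx"],c["cy"]]
def mask(im,kind):
    h,s,v=[x.astype(int) for x in cv2.split(cv2.cvtColor(im,cv2.COLOR_RGB2HSV))]
    return {"red":((h<4)|(h>174))&(s>170)&(v>80),"orange":(h>=4)&(h<13)&(s>170)&(v>90),
     "yellow":(h>=14)&(h<28)&(s>140)&(v>70),"blue":(h>105)&(h<128)&(s>140)&(v>40)}[kind].astype(np.uint8)
def blobs(im,kind,box,amin=6):
    x0,y0,x1,y1=box; m=np.zeros(im.shape[:2],np.uint8); m[y0:y1,x0:x1]=mask(im,kind)[y0:y1,x0:x1]
    n,l,st,c=cv2.connectedComponentsWithStats(m)
    return [(st[i],c[i],l==i) for i in range(1,n) if st[i,4]>=amin]
E
python3 - <<'E'
from h import *
im={n:np.load(f"pics/{n}0.npy") for n in("scene","side")}
box={"scene":(295,95,375,190),"side":(180,80,250,175)}
for k in("red","orange","yellow"):
  for n in im:
    for st,c,_ in blobs(im[n],k,box[n]): print(k,n,st,c)
for n,b in(("scene",(210,225,270,278)),("side",(275,220,335,280))):
    st,c,m=max(blobs(im[n],"blue",b),key=lambda t:t[0][4])
    cn=cv2.findContours(m.astype(np.uint8),0,1)[0][0]; h=cv2.approxPolyDP(cv2.convexHull(cn),2,True)[:,0]
    print(n,st,h.tolist()); print(onz(n,h,.045))
P=[];Q=[]
for a,b in(((527,168),(294,143)),((566,207),(361,140))):
    x,e=tri([ray("scene",[np.array(a)/1.5625-.2]),ray("side",[np.array(b)/1.5625-.2])]);print(x,e)
    print(onz("scene",[np.array(a)/1.5625-.2],.227),onz("side",[np.array(b)/1.5625-.2],.227))
a=im["scene"][90:190,295:375];b=im["side"][80:180,180:250]
dd=im["scene"][225:285,205:275]
cv2.imwrite("pics/c1.png",cv2.resize(np.hstack([a,b])[:,:,::-1],None,fx=5.3,fy=5.3,interpolation=cv2.INTER_CUBIC))
E
```

```text
red scene [335 131   8   8  26] [338.6923 134.3462]
red side [208 113  10   5  36] [212.6667 115.3333]
orange scene [317 138   9   7  23] [320.6522 141.3478]
orange side [213 130   8  11  57] [216.5789 134.7895]
yellow scene [331 119  23  39 200] [342.6  134.42]
yellow scene [329 138  15   8  49] [336.4694 141.3061]
yellow side [195 106  34  10 161] [211.6646 109.8696]
yellow side [208 118  12  18 106] [212.6226 124.3302]
yellow side [227 127   5   5  14] [229.3571 129.6429]
yellow side [220 131   3   3   8] [221.125 131.875]
yellow side [198 132   7   5  21] [200.5238 134.5238]
scene [ 218  230   44   42 1320] [[254, 230], [261, 264], [225, 271], [218, 238]]
[[ 0.6021 -0.071   0.045 ]
 [ 0.7144 -0.0993  0.045 ]
 [ 0.6914 -0.2036  0.045 ]
 [ 0.5823 -0.1824  0.045 ]]
side [ 284  227   41   46 1762] [[321, 228], [324, 260], [322, 272], [285, 271], [285, 227]]
[[ 0.6938 -0.0922  0.045 ]
 [ 0.6759 -0.1912  0.045 ]
 [ 0.6624 -0.2239  0.045 ]
 [ 0.5748 -0.2067  0.045 ]
 [ 0.6004 -0.0733  0.045 ]]
[0.3851 0.3244 0.2289] [np.float64(0.009792683018589385), np.float64(0.00979268301858956)]
[[0.3948 0.3165 0.227 ]] [[0.3788 0.3434 0.227 ]]
[0.51   0.3403 0.2173] [np.float64(0.003455658210528982), np.float64(0.003455658210528973)]
[[0.5205 0.3299 0.227 ]] [[0.5076 0.3302 0.227 ]]
```

View pics/c1.png

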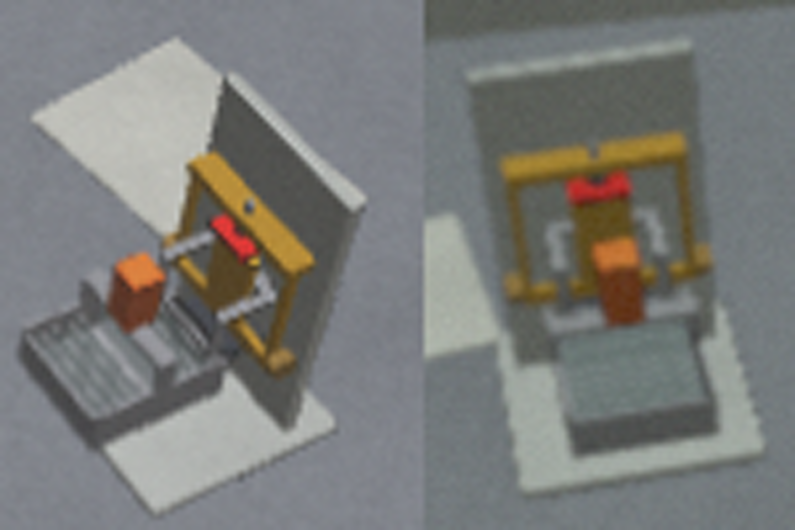

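Enlarged crop: the rack hangs level with the grip at about (137,285), arms either side of the lip, and red keeper above at (233,235). Refining with these corners.

```bash
python3 - <<'E'
from h import *
S=lambda x,y:(295+x/5.3-.4,90+y/5.3-.4); D=lambda x,y:(180+(x-424)/5.3-.4,80+y/5.3-.4)
def both(a,b,z):
    print(z,tri([ray("scene",[S(*a)]),ray("side",[D(*b)])]),onz("scene",[S(*a)],z)[0],onz("side",[D(*b)],z)[0])
print("plate");both((228,84),(474,82),.227);both((357,212),(689,50),.227)
print("base front R");both((335,428),(762,448),.012);both((155,512),(522,490),.012)
print("orange top");both((139,270),(613,252),.163)
print("keeper");both((235,235),(600,190),.16)
print("bridge ends top");both((203,160),(505,163),.18);both((305,262),(682,145),.18)
print("lip top");both((232,255),(600,205),.16)
for k,n,c in(("s","scene",(320.65,141.35)),("d","side",(216.6,134.8))):print(onz(n,[c],.145))
s=r.sense();print(R.from_rotvec(s["orientation"]).as_matrix())
for n in("scene","side"):
    c,V=view(n);print(n,-V[:3,:3].T@V[:3,3])
E
```

```text
plate
0.227 (array([0.3819, 0.3277, 0.2219]), [np.float64(0.0015099831016869957), np.float64(0.0015099831016870833)]) [0.388  0.3227 0.227 ] [0.3816 0.3221 0.227 ]
0.227 (array([0.5051, 0.3417, 0.2205]), [np.float64(0.0010514594450224072), np.float64(0.0010514594450221437)]) [0.5108 0.3359 0.227 ] [0.5041 0.3329 0.227 ]
base front R
0.012 (array([ 0.5106,  0.3711, -0.0645]), [np.float64(0.0454076815859441), np.float64(0.04540768158594429)]) [0.5173 0.3699 0.012 ] [0.5228 0.2272 0.012 ]
0.012 (array([ 0.3917,  0.3415, -0.1528]), [np.float64(0.04450362860020469), np.float64(0.044503628600204743)]) [0.5277 0.2253 0.012 ] [0.3765 0.2146 0.012 ]
orange top
0.163 (array([0.4488, 0.2358, 0.1618]), [np.float64(0.0017653090324730456), np.float64(0.0017653090324730113)]) [0.4514 0.2335 0.163 ] [0.4478 0.2367 0.163 ]
keeper
0.16 (array([0.4444, 0.3077, 0.1551]), [np.float64(0.00031335939762348154), np.float64(0.00031335939762362416)]) [0.4483 0.3042 0.16  ] [0.4443 0.3012 0.16  ]
bridge ends top
0.18 (array([0.3934, 0.3119, 0.1752]), [np.float64(0.0027013264244172084), np.float64(0.0027013264244171637)]) [0.4002 0.3062 0.18  ] [0.3922 0.3089 0.18  ]
0.18 (array([0.4942, 0.3233, 0.1712]), [np.float64(0.0011780237177109849), np.float64(0.0011780237177110053)]) [0.4991 0.3185 0.18  ] [0.4943 0.3086 0.18  ]
lip top
0.16 (array([0.4448, 0.309 , 0.1407]), [np.float64(0.0031505354182480945), np.float64(0.003150535418248035)]) [0.4619 0.2938 0.16  ] [0.4434 0.2865 0.16  ]
[[0.4411 0.2416 0.145 ]]
[[0.4491 0.2228 0.145 ]]
[[-0.0003 -0.9614  0.2752]
 [-0.0012  0.2752  0.9614]
 [-1.     -0.0001 -0.0013]]
scene [ 1.1618 -0.3245  1.1337]
side [ 0.4549 -0.7173  0.8746]
```

Call:
{"op": "servo_tool", "data": {
  "moves": [
    [[-0.17,-0.77,-0.57],[0,0,0],0],
    [[-0.17,-0.77,-0.57],[0,0,0],0],
    [[-0.17,-0.77,-0.57],[0,0,0],0],
    [[-0.17,-0.77,-0.57],[0,0,0],0],
    [[-0.17,-0.77,-0.57],[0,0,0],0],
    [[-0.17,-0.77,-0.57],[0,0,0],0],
    [[-0.17,-0.77,-0.57],[0,0,0],0],
    [[-0.17,-0.77,-0.57],[0,0,0],0],
    [[-0.17,-0.77,-0.57],[0,0,0],0],
    [[-0.17,-0.77,-0.57],[0,0,0],0],
    [[-0.17,-0.77,-0.57],[0,0,0],0],
    [[-0.17,-0.77,-0.57],[0,0,0],0]
  ]
}}

```text
time_s: 1.3
position: [0.4526, 0.2347, 0.3262]
orientation: [-1.001, 1.329, 1.002]
force: [0.7, 0.8, 0.3]
width: 1.0
```

Call:
{"op": "servo_tool", "data": {
  "moves": [
    [[0,0,0],[0.95,0,0],0],
    [[0,0,0],[0.95,0,0],0],
    [[0,0,0],[0.95,0,0],0],
    [[0,0,0],[0.95,0,0],0],
    [[0,0,0],[0.95,0,0],0],
    [[0,0,0],[0.95,0,0],0],
    [[0,0,0],[0.95,0,0],0],
    [[0,0,0],[0.95,0,0],0],
    [[0,0,0],[0.95,0,0],0],
    [[0,0,0],[0,0,0],0]
  ]
}}

```text
time_s: 2.3
position: [0.4519, 0.236, 0.3258]
orientation: [-0.076, 1.57, 0.075]
force: [0.8, -0.4, 0.3]
width: 1.001
```

```bash
python3 - <<'E'
from h import *
s=r.sense();im=capture("wrist");np.save("pics/w1.npy",im)
cv2.imwrite("pics/w1.png",cv2.resize(im[:,:,::-1],(800,600),interpolation=cv2.INTER_CUBIC))
print(s);print(R.from_rotvec(s["orientation"]).as_matrix())
for k in("red","orange","yellow"):
    for st,c,m in blobs(im,k,(0,0,512,384),40): print(k,st,c)
E
```

```text
{'time_s': 2.3, 'q': array([-0.852 ,  0.0344,  0.2906,  1.6422, -0.0099,  1.467 , -0.4645]), 'dq': array([ 0.0019, -0.0001, -0.0016, -0.0007,  0.0013,  0.0025,  0.1606]), 'effort': array([ -0.0318, -39.8496,   0.5243, -39.8397,  -0.0717,  -0.0095,
        -2.5498]), 'position': array([0.4519, 0.236 , 0.3258]), 'orientation': array([-0.0757,  1.57  ,  0.0752]), 'force': array([ 0.7926, -0.3919,  0.3025]), 'wrist_torque': array([-0.1065,  0.05  , -0.0251]), 'width': 1.0010957952554576}
[[-0.0005 -0.0959  0.9954]
 [-0.0003  0.9954  0.0959]
 [-1.     -0.0003 -0.0005]]
red [237 118  33   5  54] [253.4074 120.5185]
yellow [ 201   96  106   22 2126] [253.0611 106.7056]
yellow [396 153   8  15  53] [399.8491 159.6415]
yellow [243 165  20  26 404] [252.7525 180.0396]
yellow [ 95 258  26  47 404] [103.8936 281.1584]
yellow [392 258  25  47 396] [407.3434 281.5758]
yellow [ 234  316  278   19 3797] [380.7285 326.054 ]
```

View pics/w1.png

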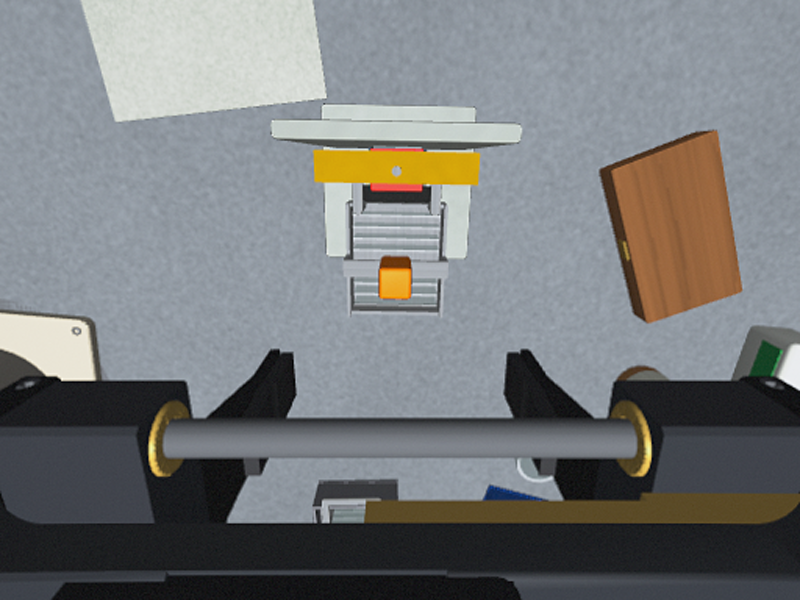

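Wrist view from above: the orange block's top is at about (395,284), the bridge spans (314..479, 150..185) with red keeper tips below it, and the plate top edge is at y≈130. The gripper is nearly square to the stand.

```bash
python3 - <<'E'
from h import *
s=r.sense();im=np.load("pics/w1.npy")
h,S,v=[x.astype(int) for x in cv2.split(cv2.cvtColor(im,cv2.COLOR_RGB2HSV))]
print("orange col", [(y,h[y,253],S[y,253],v[y,253]) for y in range(162,196,2)])
m=((h>=4)&(h<25)&(S>150)&(v>215)).astype(np.uint8);m[:160]=0;m[200:]=0;m[:,:235]=0;m[:,275:]=0
rc=cv2.minAreaRect(cv2.findContours(m,0,1)[0][0]);print(rc,onz("wrist",[rc[0]],.163,s))
bx=cv2.boxPoints(rc);print(np.linalg.norm(np.diff(onz("wrist",bx,.163,s),axis=0),axis=1))
b=max(blobs(im,"yellow",(190,85,320,125)),key=lambda t:t[0][4])[2]
cn=cv2.findContours(b.astype(np.uint8),0,1)[0][0];q=cv2.boxPoints(cv2.minAreaRect(cn));print(q)
for z in(.165,.175,.185,.195):
    p=onz("wrist",q,z,s);print(z,p[:,:2].tolist(),np.linalg.norm(p[0]-p[1]),np.linalg.norm(p[1]-p[2]))
E
```

```text
orange col [(162, np.int64(106), np.int64(21), np.int64(185)), (164, np.int64(7), np.int64(100), np.int64(115)), (166, np.int64(13), np.int64(224), np.int64(107)), (168, np.int64(12), np.int64(213), np.int64(109)), (170, np.int64(14), np.int64(226), np.int64(105)), (172, np.int64(16), np.int64(247), np.int64(235)), (174, np.int64(21), np.int64(192), np.int64(237)), (176, np.int64(21), np.int64(196), np.int64(237)), (178, np.int64(21), np.int64(202), np.int64(236)), (180, np.int64(20), np.int64(203), np.int64(237)), (182, np.int64(20), np.int64(212), np.int64(237)), (184, np.int64(20), np.int64(214), np.int64(237)), (186, np.int64(19), np.int64(215), np.int64(237)), (188, np.int64(19), np.int64(222), np.int64(237)), (190, np.int64(18), np.int64(255), np.int64(241)), (192, np.int64(100), np.int64(21), np.int64(148)), (194, np.int64(102), np.int64(17), np.int64(148))]
((252.5, 181.0), (18.0, 19.0), 90.0) [[0.4487 0.2347 0.163 ]]
[0.0212 0.0211 0.0217]
[[200.5269 115.8697]
 [201.0204  95.1433]
 [306.2465  97.6487]
 [305.753  118.3751]]
0.165 [[0.387857006315688, 0.2999921623860987], [0.38754414805164406, 0.3204837952649484], [0.4946735927130542, 0.32893371609540617], [0.49739164056177004, 0.3085752673675351]] 0.02049402103870625 0.1074621750919976
0.175 [[0.38969825368107974, 0.30069809164971867], [0.3893957749653368, 0.32050988347056997], [0.4929710375158344, 0.3286794653377374], [0.49559890999706796, 0.3089964390812814]] 0.01981410074987578 0.10389695414346303
0.185 [[0.3915395010464715, 0.3014040209133386], [0.3912474018790295, 0.32053597167619147], [0.4912684823186145, 0.3284252145800687], [0.4938061794323658, 0.30941761079502766]] 0.01913418046104525 0.10033173319492843
0.195 [[0.39338074841186327, 0.3021099501769585], [0.39309902879272224, 0.32056205988181297], [0.4895659271213946, 0.3281709638223999], [0.49201344886766374, 0.309838782508774]] 0.018454260172214777 0.09676651224639382
```

Call:
{"op": "servo_tool", "data": {
  "moves": [
    [[0.5,-0.03,-0.08],[0,0,0],0],
    [[0.5,0,0],[0,0,0],0],
    [[0.5,0,0],[0,0,0],0],
    [[0.5,0,0],[0,0,0],0],
    [[0.5,0,0],[0,0,0],0],
    [[0.5,0,0],[0,0,0],0],
    [[0.5,0,0],[0,0,0],0],
    [[0.4,0,0],[0,0,0],0],
    [[0.3,0,0],[0,0,0],0],
    [[0.25,0,0],[0,0,0],0],
    [[0,0,0],[0,0,0],0]
  ]
}}

```text
time_s: 3.45
position: [0.4485, 0.2343, 0.1471]
orientation: [-0.079, 1.571, 0.077]
force: [-0.1, 0.5, 0.2]
width: 0.999
```

```bash
python3 - <<'E'
from h import *
s=r.sense();im=capture("wrist");np.save("pics/w2.npy",im)
cv2.imwrite("pics/w2.png",cv2.resize(im[:,:,::-1],(800,600),interpolation=cv2.INTER_CUBIC))
print(s["position"],s["force"])
E
```

```text
[0.4485 0.2343 0.1471] [-0.1398  0.4744  0.1842]
```

View pics/w2.png

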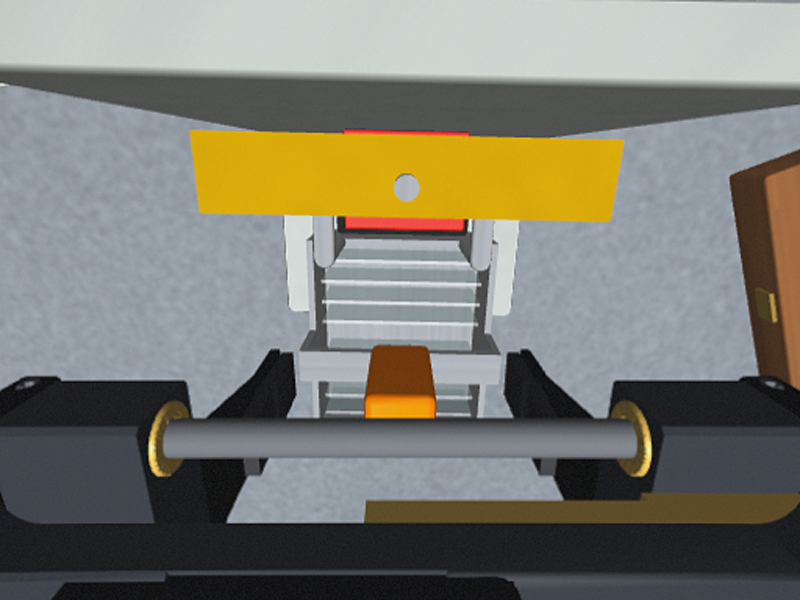

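The fingers straddle the block (x 365–435, between pads at 275/525). The rack is square to the tool and the arms are centred about the keeper. The bridge edge slopes about 1°, so the stand yaw is about 4.4°. Closing.

Call:
{"op": "servo_tool", "data": {
  "moves": [
    [[0,0,0],[0,0,0],255],
    [[0,0,0],[0,0,0],255],
    [[0,0,0],[0,0,0],255],
    [[0,0,0],[0,0,0],255],
    [[0,0,0],[0,0,0],255],
    [[0,0,0],[0,0,0],255],
    [[0,0,0],[0,0,0],255],
    [[0,0,0],[0,0,0],255],
    [[0,0,0],[0,0,0],255],
    [[0,0,0],[0,0,0],255]
  ],
  "force": 55
}}

```text
time_s: 4.5
position: [0.4489, 0.2346, 0.1481]
orientation: [-0.077, 1.57, 0.077]
force: [0.7, 0.1, 0.9]
width: 0.271
```

Call:
{"op": "servo_tool", "data": {
  "moves": [
    [[-0.05,0.03,0],[0,0,0],255],
    [[-0.05,0.02,0],[0,0,0],255],
    [[-0.05,0.0,0],[0,0,0],255],
    [[-0.05,0,0],[0,0,0],255],
    [[-0.05,0,0],[0,0,0],255],
    [[-0.05,0,0],[0,0,0],255],
    [[-0.05,0,0],[0,0,0],255],
    [[-0.05,0,0],[0,0,0],255],
    [[0,0,0],[0,0,0],255],
    [[0,0,0],[0,0,0],255]
  ]
}}

```text
time_s: 5.5
position: [0.4489, 0.2377, 0.1646]
orientation: [-0.076, 1.568, 0.079]
force: [-0.2, -0.5, -2.2]
width: 0.27
```

```bash
cat > st.py <<'E'
from h import *
s=r.sense();print(s["time_s"],s["position"],s["force"],s["wrist_torque"],s["width"])
Rm=R.from_rotvec(s["orientation"]).as_matrix();print("tilt deg",np.degrees([Rm[0,0],Rm[1,0]]))
E
python3 st.py
```

```text
5.5 [0.4489 0.2377 0.1646] [-0.2107 -0.5401 -2.1883] [-0.1277  0.032  -0.0233] 0.2697241078983754
tilt deg [0.0511 0.1019]
```

Call:
{"op": "servo_tool", "data": {
  "moves": [
    [[-0.025,0,0],[0,0,0],255],
    [[-0.025,0,0],[0,0,0],255],
    [[-0.025,0,0],[0,0,0],255],
    [[0,0,0],[0,0,0],255],
    [[0,0,0],[0,0,0],255]
  ]
}}

```text
time_s: 6.0
position: [0.4488, 0.2367, 0.1672]
orientation: [-0.077, 1.569, 0.077]
force: [-0.9, 0.5, -1.7]
width: 0.274
```

```bash
python3 st.py
```

```text
6.0 [0.4488 0.2367 0.1672] [-0.8948  0.4659 -1.7372] [-0.0612  0.0265 -0.0098] 0.27375170863847087
tilt deg [0.0043 0.013 ]
```

Call:
{"op": "servo_tool", "data": {
  "moves": [
    [[-0.025,0,0],[0,0,0],255],
    [[-0.025,0,0],[0,0,0],255],
    [[0,0,0],[0,0,0],255],
    [[0,0,0],[0,0,0],255]
  ]
}}

```text
time_s: 6.4
position: [0.4488, 0.2367, 0.1692]
orientation: [-0.077, 1.569, 0.077]
force: [0.6, -0.3, -2.2]
width: 0.273
```

```bash
python3 st.py
```

```text
6.4 [0.4488 0.2367 0.1692] [ 0.6341 -0.295  -2.171 ] [-0.0996  0.051  -0.0395] 0.27308035408439013
tilt deg [0.0004 0.0078]
```

Call:
{"op": "servo_tool", "data": {
  "moves": [
    [[-0.025,0,0],[0,0,0],255],
    [[-0.025,0,0],[0,0,0],255],
    [[0,0,0],[0,0,0],255],
    [[0,0,0],[0,0,0],255]
  ]
}}

```text
time_s: 6.8
position: [0.4488, 0.2367, 0.1712]
orientation: [-0.077, 1.569, 0.077]
force: [-1.5, -0.3, -2.6]
width: 0.268
```

```bash
python3 st.py
```

```text
6.8 [0.4488 0.2367 0.1712] [-1.4948 -0.2955 -2.5589] [-0.114   0.0249  0.0223] 0.2681872597036847
tilt deg [0.0045 0.0092]
```

Call:
{"op": "servo_tool", "data": {
  "moves": [
    [[-0.025,0,0],[0,0,0],255],
    [[-0.025,0,0],[0,0,0],255],
    [[0,0,0],[0,0,0],255],
    [[0,0,0],[0,0,0],255]
  ]
}}

```text
time_s: 7.2
position: [0.4486, 0.2366, 0.173]
orientation: [-0.077, 1.57, 0.077]
force: [-0.0, 0.6, -4.9]
width: 0.272
```

```bash
python3 st.py
```

```text
7.2 [0.4486 0.2366 0.173 ] [-0.0066  0.6212 -4.8589] [-0.1228 -0.0409 -0.031 ] 0.27232118414748013
tilt deg [-0.0133 -0.0081]
```

```bash
cat > avg.py <<'E'
from h import *
L=[]
for i in range(6):
    im=capture("wrist"); s=r.sense(); L.append(np.r_[s["force"],s["wrist_torque"]])
L=np.array(L);print(s["time_s"],s["position"],"F",L.mean(0)[:3],"M",L.mean(0)[3:],"sd",L.std(0))
np.save("pics/w3.npy",im)
E
python3 avg.py; python3 - <<'E'
import sys;sys.path.insert(0,'.')
from h import *
im=np.load("pics/w3.npy")
cv2.imwrite("pics/w3.png",cv2.resize(im[:,:,::-1],(800,600),interpolation=cv2.INTER_CUBIC))
E
```

```text
7.5 [0.4487 0.2366 0.173 ] F [ 0.0472  0.1409 -4.6094] M [-0.1373 -0.0134 -0.0081] sd [0.1682 0.4644 0.6598 0.0417 0.038  0.0427]
```

View pics/w3.png

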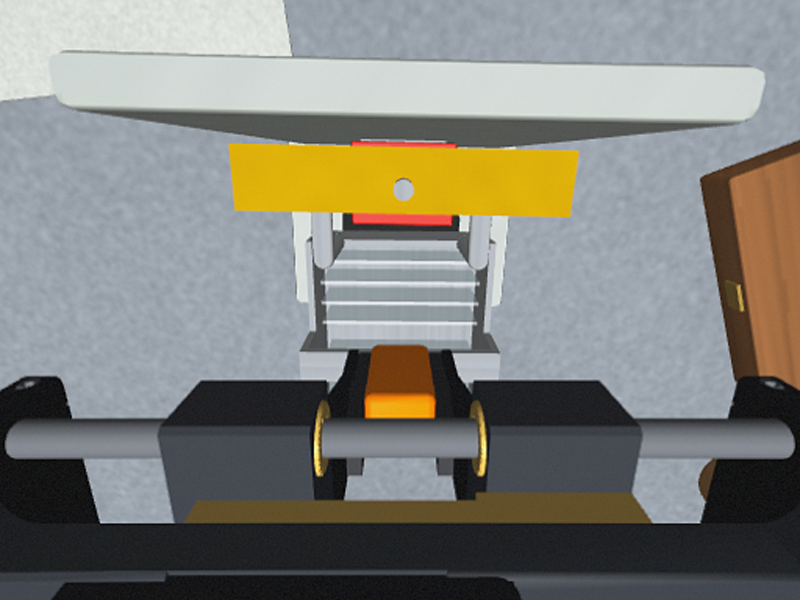

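Rack still level in the gripper (arm ends unchanged at y≈267), and the arms are centred either side of the keeper. The force stepped by about 2.3 N at z≈.172, which is keeper contact. Pushing up in small steps.

Call:
{"op": "servo_tool", "data": {
  "moves": [
    [[-0.025,0,0],[0,0,0],255],
    [[-0.025,0,0],[0,0,0],255],
    [[-0.025,0,0],[0,0,0],255],
    [[0,0,0],[0,0,0],255],
    [[0,0,0],[0,0,0],255]
  ]
}}

```text
time_s: 8.0
position: [0.4487, 0.2366, 0.1761]
orientation: [-0.077, 1.57, 0.077]
force: [0.3, 0.7, -5.5]
width: 0.271
```

```bash
python3 avg.py
```

```text
8.3 [0.4487 0.2366 0.1761] F [ 0.1029  0.6794 -5.4759] M [-0.1961  0.0226 -0.0043] sd [0.287  0.7863 0.3619 0.0277 0.0279 0.0216]
```

Call:
{"op": "servo_tool", "data": {
  "moves": [
    [[-0.025,0,0],[0,0,0],255],
    [[-0.025,0,0],[0,0,0],255],
    [[0,0,0],[0,0,0],255],
    [[0,0,0],[0,0,0],255]
  ]
}}

```text
time_s: 8.7
position: [0.4487, 0.2366, 0.1781]
orientation: [-0.077, 1.569, 0.077]
force: [-0.8, 1.2, -5.8]
width: 0.273
```

```bash
python3 avg.py;python3 st.py; python3 - <<'E'
import sys;sys.path.insert(0,'.')
from h import *
a=np.load("pics/w3.npy");im=capture("side");
cv2.imwrite("pics/w4.png",cv2.resize(np.hstack([im[60:160,170:250],a[100:200,210:300]])[:,:,::-1],None,fx=4.6,fy=4.6,interpolation=cv2.INTER_CUBIC))
E
```

```text
9.0 [0.4487 0.2366 0.1781] F [-0.515   1.3261 -6.6038] M [-0.1993  0.0298  0.0193] sd [0.4818 0.6083 0.4651 0.012  0.0301 0.0252]
9.0 [0.4487 0.2366 0.1781] [ 0.1289  0.32   -6.3367] [-0.1906  0.0105  0.0221] 0.2735446285421406
tilt deg [-0.0034  0.0024]
```

Call:
{"op": "servo_tool", "data": {
  "moves": [
    [[0,-0.05,0],[0,0,0],255],
    [[0,-0.06,0],[0,0,0],255],
    [[0,-0.06,0],[0,0,0],255],
    [[0,0,0],[0,0,0],255]
  ]
}}

```text
time_s: 9.45
position: [0.4495, 0.2293, 0.1782]
orientation: [-0.077, 1.569, 0.077]
force: [-1.0, 0.4, -5.6]
width: 0.272
```

```bash
python3 avg.py
```

```text
9.75 [0.4495 0.2295 0.178 ] F [-0.2822 -0.4896 -6.173 ] M [-0.5406  0.0104  0.0008] sd [0.3938 0.7316 0.6943 0.105  0.0268 0.0327]
```

```bash
python3 - <<'E'
from h import *
for i in range(6):
    im=capture("side"); s=r.sense(); print(s["position"],s["force"],s["wrist_torque"])
w=capture("wrist")
a=cv2.resize(im[80:150,180:245],None,fx=8,fy=8,interpolation=cv2.INTER_CUBIC)
cv2.imwrite("pics/w5.png",cv2.resize(w[:,:,::-1],(800,600),interpolation=cv2.INTER_CUBIC))
b=w[80:250,185:325]
b=cv2.resize(b,(int(140*560/170),560),interpolation=cv2.INTER_CUBIC)
o=np.hstack([a[:560,:330+0] if 0 else cv2.resize(a,(338,560)) if 0 else a[:, :338],b]);cv2.imwrite("pics/w6.png",o[:,:,::-1]);print(o.shape)
E
```

```text
[0.4495 0.2295 0.178 ] [ 0.5741 -2.3347 -7.2699] [-0.7505 -0.0368 -0.0166]
[0.4495 0.2295 0.1781] [ 0.1988 -0.6836 -6.2037] [-0.8003 -0.0228 -0.0212]
[0.4495 0.2295 0.1781] [-0.6244 -1.869  -6.4934] [-0.8999 -0.0457 -0.0821]
[0.4495 0.2295 0.1781] [ 0.0963 -1.9278 -6.3858] [-0.971  -0.0659  0.0336]
[0.4495 0.2295 0.1781] [-0.8976 -2.5605 -6.0332] [-1.0204 -0.0902  0.0369]
[0.4495 0.2295 0.1781] [ 0.356  -2.1977 -6.6426] [-0.9637 -0.0294  0.0015]
(560, 799, 3)
```

View pics/w6.png

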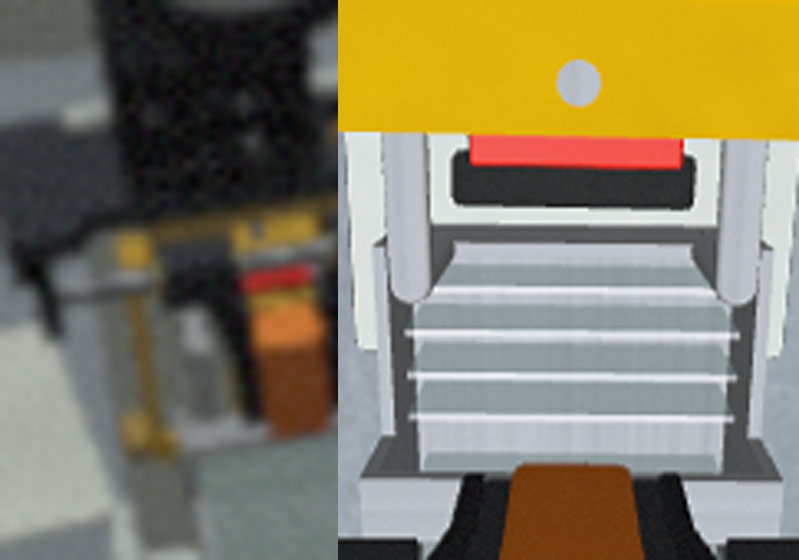

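Call:
{"op": "servo_tool", "data": {
  "moves": [
    [[0,-0.05,0],[0,0,0],255],
    [[0,-0.05,0],[0,0,0],255],
    [[0,0,0],[0,0,0],255]
  ]
}}

```text
time_s: 10.4
position: [0.4498, 0.2261, 0.1783]
orientation: [-0.077, 1.569, 0.078]
force: [-0.5, 2.5, -6.4]
width: 0.27
```

```bash
python3 avg.py
```

```text
10.7 [0.4498 0.2261 0.1782] F [-0.3805  2.4321 -6.4485] M [ 0.0522  0.0815 -0.0141] sd [0.6404 0.3464 0.5431 0.0446 0.0252 0.028 ]
```

Only friction drag (about 2.4 N) and a steady keeper load. Sliding on out.

Call:
{"op": "servo_tool", "data": {
  "moves": [
    [[0,-0.08,0],[0,0,0],255],
    [[0,-0.08,0],[0,0,0],255],
    [[0,-0.08,0],[0,0,0],255],
    [[0,0,0],[0,0,0],255]
  ]
}}

```text
time_s: 11.1
position: [0.4509, 0.2154, 0.1781]
orientation: [-0.077, 1.57, 0.076]
force: [-1.0, -0.4, -5.9]
width: 0.27
```

```bash
python3 avg.py
```

```text
11.4 [0.4508 0.2157 0.178 ] F [-0.1191 -1.7008 -6.1135] M [-0.8785 -0.061   0.005 ] sd [0.391  0.5535 0.5232 0.1355 0.0335 0.0295]
```

Call:
{"op": "servo_tool", "data": {
  "moves": [
    [[0,-0.1,0],[0,0,0],255],
    [[0,-0.1,0],[0,0,0],255],
    [[0,-0.1,0],[0,0,0],255],
    [[0,-0.1,0],[0,0,0],255],
    [[0,-0.1,0],[0,0,0],255],
    [[0,0,0],[0,0,0],255]
  ]
}}

```text
time_s: 12.0
position: [0.453, 0.1958, 0.1784]
orientation: [-0.076, 1.569, 0.077]
force: [0.2, -0.5, -2.0]
width: 0.269
```

```bash
python3 avg.py
```

```text
12.3 [0.4527 0.1966 0.1781] F [ 0.2487  0.0015 -2.264 ] M [-0.1112  0.0433  0.0193] sd [0.397  0.3491 0.4804 0.0446 0.0302 0.0415]
```

Bar is free of the keeper: the load is back to weight only, about 2.3 N. Lifting clear and carrying to a spot beside the dish.

Call:
{"op": "servo_tool", "data": {
  "moves": [
    [[0,-0.4,0],[0,0,0],255],
    [[0,-0.7,0],[0,0,0],255],
    [[-0.15,-0.8,0.1],[0,0,0],255],
    [[-0.2,-0.8,0.1],[0,0,0],255],
    [[-0.2,-0.8,0.1],[0,0,0],255],
    [[-0.2,-0.8,0.1],[0,0,0],255],
    [[-0.2,-0.8,0.1],[0,0,0],255],
    [[-0.2,-0.8,0.1],[0,0,0],255],
    [[-0.2,-0.8,0.1],[0,0,0],255],
    [[-0.2,-0.7,0.1],[0,0,0],255],
    [[0,-0.4,0.1],[0,0,0],255]
  ]
}}

```text
time_s: 13.4
position: [0.5191, -0.1144, 0.2413]
orientation: [-0.075, 1.568, 0.074]
force: [0.6, 0.3, -2.5]
width: 0.271
```

Call:
{"op": "servo_tool", "data": {
  "moves": [
    [[0,0,0],[0.5,0,0],255],
    [[0,0,0],[0.95,0,0],255],
    [[0,0,0],[0.95,0,0],255],
    [[0,0,0],[0.95,0,0],255],
    [[0,0,0],[0.95,0,0],255],
    [[0,0,0],[0.95,0,0],255],
    [[0,0,0],[0.95,0,0],255],
    [[0,0,0],[0.95,0,0],255],
    [[0,0,0],[0.95,0,0],255],
    [[0,0,0],[0.95,0,0],255],
    [[0,0,0],[0.95,0,0],255],
    [[0,0,0],[0.95,0,0],255]
  ]
}}

```text
time_s: 14.6
position: [0.5186, -0.1115, 0.2401]
orientation: [1.11, 1.27, -1.11]
force: [-0.1, -0.4, -2.5]
width: 0.264
```

Call:
{"op": "servo_tool", "data": {
  "moves": [
    [[0,0,0],[0.95,0,0],255],
    [[0,0,0],[0.95,0,0],255],
    [[0,0,0],[0.6,0,0],255],
    [[0,0,0],[0,0,0],255],
    [[0,0,0],[0,0,0],255]
  ]
}}

```text
time_s: 15.1
position: [0.5188, -0.1111, 0.2401]
orientation: [1.36, 1.104, -1.36]
force: [-0.3, -0.7, -1.9]
width: 0.267
```

```bash
cat > look.py <<'E'
import sys
from h import *
s=r.sense();im=capture("wrist");np.save(f"pics/{sys.argv[1]}.npy",im);np.save(f"pics/{sys.argv[1]}_s.npy",np.r_[s["position"],s["orientation"]])
cv2.imwrite(f"pics/{sys.argv[1]}.png",cv2.resize(im[:,:,::-1],(800,600),interpolation=cv2.INTER_CUBIC))
print(s["time_s"],s["position"],s["force"],s["width"],s["q"]);print(R.from_rotvec(s["orientation"]).as_matrix())
E
python3 look.py d1
```

```text
15.1 [ 0.5188 -0.1111  0.2401] [-0.2548 -0.7234 -1.9151] 0.2673413666575698 [-0.5794  0.1388  0.7779  1.7516 -0.1013  1.2923 -1.5559]
[[-0.0001  0.9787 -0.2052]
 [ 0.0001 -0.2052 -0.9787]
 [-1.     -0.0002 -0.0001]]
```

View pics/d1.png

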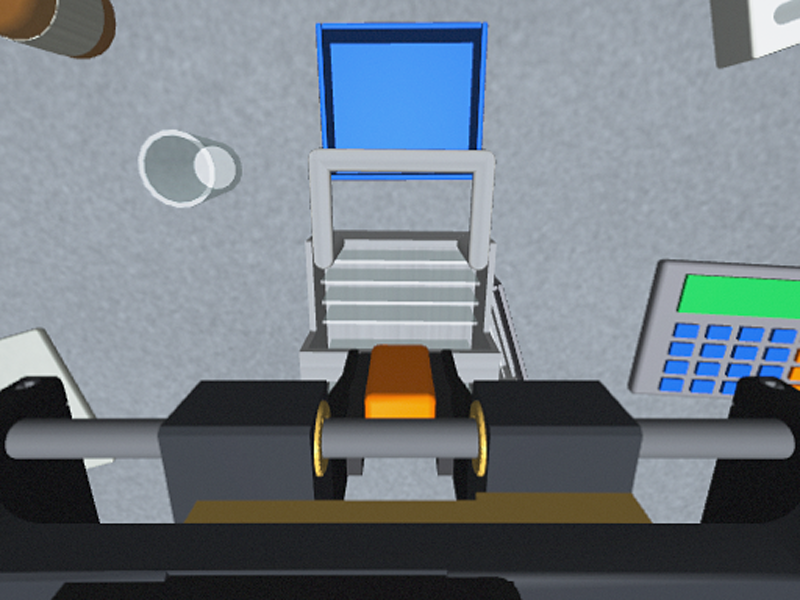

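The blue dish is square to the picture: far rim at y≈24 (x 316–488), near rim at y≈180 seen through the bar loop. The jar and amber bottle are to the left, well clear.

```bash
cat > dish.py <<'E'
import sys
from h import *
im=np.load(f"pics/{sys.argv[1]}.npy");p=np.load(f"pics/{sys.argv[1]}_s.npy");s=dict(position=p[:3],orientation=p[3:])
h,S,v=[x.astype(int) for x in cv2.split(cv2.cvtColor(im,cv2.COLOR_RGB2HSV))]
m=(h>100)&(h<125)&(S>110);m[180:]=0;m[:,:185]=0;m[:,330:]=0
rows=[y for y in range(19,90,5)];L=[(np.where(m[y])[0].min(),y+.5) for y in rows];Rr=[(np.where(m[y])[0].max()+1,y+.5) for y in rows]
cols=range(212,304,8);F=[(x+.5,np.where(m[:,x])[0].min()) for x in range(208,308,8)];N=[(x+.5,np.where(m[:,x])[0].max()+1) for x in range(222,300,8)]
Rm=R.from_rotvec(s["orientation"]).as_matrix()
def loc(q,z): return (onz("wrist",q,z,s)-p[:3])@Rm[:,1:]   # tool y,z
for nm,q,ax in(("far",F,0),("near",N,0),("L",L,1),("R",Rr,1)):
    a=loc(q,.045);o=a[:,1-ax];f=np.polyfit(o,a[:,ax],1);print(nm,"mean",np.median(a[:,ax]),"slope deg",np.degrees(f[0]),"range",a[:,ax].min(),a[:,ax].max())
E
python3 dish.py d1
```

```text
far mean 0.17005653607938856 slope deg 0.699632610918456 range 0.17000769678323893 0.17096611286089813
near mean 0.06908771157812564 slope deg 0.004964384215210115 range 0.06907657573222867 0.06909092577024585
L mean -0.056252038432046646 slope deg -0.4896608519456228 range -0.056943216360950163 -0.055683682338719155
R mean 0.05933776533260166 slope deg -0.4696163711548241 range 0.058788891679408574 0.0599655584818529
```

Call:
{"op": "servo_tool", "data": {
  "moves": [
    [[0,0,0],[-0.943,0,0],255],
    [[0,0,0],[-0.943,0,0],255],
    [[0,0,0],[-0.943,0,0],255],
    [[0,0,0],[-0.943,0,0],255],
    [[0,0,0],[-0.943,0,0],255],
    [[0,0,0],[-0.943,0,0],255],
    [[0,0,0],[-0.943,0,0],255],
    [[0,0,0],[-0.943,0,0],255],
    [[0,0,0],[-0.943,0,0],255],
    [[0,0,0],[-0.943,0,0],255],
    [[0,0,0],[-0.943,0,0],255],
    [[0,0,0],[-0.943,0,0],255]
  ]
}}

```text
time_s: 16.35
position: [0.519, -0.1108, 0.2401]
orientation: [0.151, 1.566, -0.151]
force: [-0.1, 0.1, -2.4]
width: 0.274
```

Call:
{"op": "servo_tool", "data": {
  "moves": [
    [[0,0,0],[0,0,0],255],
    [[0,0,0.5],[0,0,0],255],
    [[0,-0.03,0.7],[0,0,0],255],
    [[0,-0.03,0.7],[0,0,0],255],
    [[0,0,0.7],[0,0,0],255],
    [[0,0,0.388],[0,0,0],255],
    [[0.4,0,0],[0,0,0],255],
    [[0.5,0,0],[0,0,0],255],
    [[0.4,0,0],[0,0,0],255],
    [[0.2,0,0],[0,0,0],255],
    [[0,0,0],[0,0,0],255],
    [[0,0,0],[0,0,0],255]
  ]
}}

```text
time_s: 17.55
position: [0.6359, -0.1366, 0.1807]
orientation: [0.157, 1.564, -0.157]
force: [0.7, -0.2, -0.7]
width: 0.269
```

```bash
python3 look.py d2
```

```text
17.55 [ 0.6359 -0.1366  0.1807] [ 0.6618 -0.1531 -0.6851] 0.26872647814658607 [-0.3161  0.4789  0.6259  1.5008 -0.2883  1.2546  0.146 ]
[[ 0.0007  0.1988  0.98  ]
 [ 0.0001  0.98   -0.1988]
 [-1.      0.0003  0.0007]]
```

View pics/d2.png

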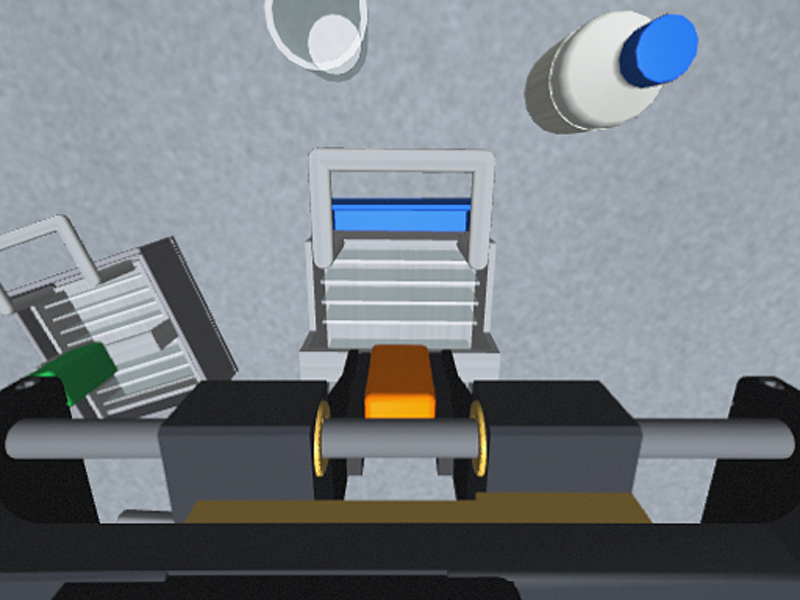

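Dish far rim is visible through the bar loop (y≈199–230), parallel to the rack's back edge (y≈240). The white bottle is ahead of the bar and the green rack to the left, both clear.

```bash
python3 - <<'E'
from h import *
im=np.load("pics/d2.npy");p=np.load("pics/d2_s.npy");s=dict(position=p[:3],orientation=p[3:])
Rm=R.from_rotvec(p[3:]).as_matrix();loc=lambda q,z:(onz("wrist",q,z,s)-p[:3])@Rm[:,1:]
h,S,v=[x.astype(int) for x in cv2.split(cv2.cvtColor(im,cv2.COLOR_RGB2HSV))]
m=(h>100)&(h<125)&(S>110)
F=[(x+.5,np.where(m[100:165,x])[0].min()+100) for x in range(215,297,8)]
print("dish far outer",loc(F,.045))
c=255;print([tuple(im[y,c]) for y in range(126,160,2)])
ut=p[2]-.088
print("tray back top edge",loc([(200,153.5),(312,153.5)],ut+.034)," yoke",loc([(192,226),(319,226)],ut+.058))
print("bar top",loc([(c,96),(c,109)],ut+.062))
E
```

```text
dish far outer [[ 0.061  -0.0387]
 [ 0.061  -0.031 ]
 [ 0.061  -0.0232]
 [ 0.061  -0.0155]
 [ 0.061  -0.0077]
 [ 0.061  -0.    ]
 [ 0.061   0.0077]
 [ 0.061   0.0155]
 [ 0.061   0.0232]
 [ 0.061   0.031 ]
 [ 0.061   0.0387]]
[(np.uint8(122), np.uint8(148), np.uint8(194)), (np.uint8(15), np.uint8(42), np.uint8(91)), (np.uint8(21), np.uint8(45), np.uint8(90)), (np.uint8(62), np.uint8(145), np.uint8(248)), (np.uint8(49), np.uint8(114), np.uint8(223)), (np.uint8(74), np.uint8(159), np.uint8(246)), (np.uint8(75), np.uint8(157), np.uint8(245)), (np.uint8(75), np.uint8(157), np.uint8(245)), (np.uint8(72), np.uint8(154), np.uint8(245)), (np.uint8(74), np.uint8(155), np.uint8(245)), (np.uint8(73), np.uint8(158), np.uint8(250)), (np.uint8(90), np.uint8(98), np.uint8(118)), (np.uint8(92), np.uint8(93), np.uint8(94)), (np.uint8(88), np.uint8(90), np.uint8(90)), (np.uint8(188), np.uint8(194), np.uint8(201)), (np.uint8(193), np.uint8(198), np.uint8(207)), (np.uint8(183), np.uint8(190), np.uint8(197))]
tray back top edge [[ 0.0501 -0.039 ]
 [ 0.0501  0.0396]]  yoke [[ 0.0057 -0.0425]
 [ 0.0056  0.0424]]
bar top [[ 0.0879 -0.0003]
 [ 0.0808 -0.0003]]
```

Call:
{"op": "servo_tool", "data": {
  "moves": [
    [[0.3,-0.02,0],[0,0,0],255],
    [[0.3,0,0],[0,0,0],255],
    [[0.3,0,0],[0,0,0],255],
    [[0.2,0,0],[0,0,0],255],
    [[0.15,0,0],[0,0,0],255],
    [[0,0,0],[0,0,0],255]
  ]
}}

```text
time_s: 18.2
position: [0.6352, -0.1373, 0.129]
orientation: [0.157, 1.567, -0.157]
force: [0.5, 0.6, -2.7]
width: 0.27
```

```bash
python3 avg.py
```

```text
18.5 [ 0.6359 -0.1375  0.1307] F [-0.0454 -0.2031 -2.413 ] M [-0.1166  0.0559  0.0115] sd [0.3734 0.754  0.5328 0.0333 0.0237 0.0219]
```

Call:
{"op": "servo_tool", "data": {
  "moves": [
    [[0.15,0,0],[0,0,0],255],
    [[0.15,0,0],[0,0,0],255],
    [[0.15,0,0],[0,0,0],255],
    [[0.1,0,0],[0,0,0],255],
    [[0,0,0],[0,0,0],255]
  ]
}}

```text
time_s: 19.0
position: [0.6352, -0.1373, 0.1071]
orientation: [0.157, 1.567, -0.157]
force: [-0.5, -0.1, -2.4]
width: 0.272
```

```bash
python3 avg.py
```

```text
19.3 [ 0.6358 -0.1375  0.1084] F [-0.1175  0.0643 -2.0486] M [-0.1182  0.0642 -0.0088] sd [0.2279 0.4807 0.4687 0.0136 0.0217 0.0265]
```

Inside the walls with no contact. Lowering slowly the rest of the way.

Call:
{"op": "servo_tool", "data": {
  "moves": [
    [[0.08,0,0],[0,0,0],255],
    [[0.08,0,0],[0,0,0],255],
    [[0.08,0,0],[0,0,0],255],
    [[0.06,0,0],[0,0,0],255],
    [[0,0,0],[0,0,0],255]
  ]
}}

```text
time_s: 19.8
position: [0.6354, -0.1373, 0.0955]
orientation: [0.157, 1.566, -0.157]
force: [-0.5, -0.1, -1.3]
width: 0.273
```

```bash
python3 avg.py
```

```text
20.1 [ 0.6358 -0.1374  0.0963] F [-0.0622  0.4357 -1.979 ] M [-0.1136  0.0662  0.0191] sd [0.4464 0.2851 0.3142 0.0176 0.0365 0.0335]
```

Call:
{"op": "servo_tool", "data": {
  "moves": [
    [[0.04,0,0],[0,0,0],255],
    [[0.03,0,0],[0,0,0],255],
    [[0,0,0],[0,0,0],255]
  ]
}}

```text
time_s: 20.4
position: [0.6355, -0.1373, 0.093]
orientation: [0.157, 1.565, -0.157]
force: [-0.5, 0.6, -2.2]
width: 0.272
```

```bash
python3 avg.py
```

```text
20.7 [ 0.6357 -0.1374  0.0934] F [ 0.2296 -0.3341 -1.8056] M [-0.1153  0.0615  0.0048] sd [0.5165 0.451  0.3795 0.0342 0.0362 0.029 ]
```

Call:
{"op": "servo_tool", "data": {
  "moves": [
    [[0.025,0,0],[0,0,0],255],
    [[0.015,0,0],[0,0,0],255],
    [[0,0,0],[0,0,0],255]
  ]
}}

```text
time_s: 21.0
position: [0.6357, -0.1376, 0.092]
orientation: [0.157, 1.565, -0.157]
force: [-2.0, -0.3, 1.8]
width: 0.275
```

```bash
python3 avg.py
```

```text
21.3 [ 0.6357 -0.1376  0.092 ] F [-2.2043 -0.394   3.1923] M [-0.0817  0.4473  0.0484] sd [0.2971 0.5596 0.7454 0.0356 0.0527 0.0199]
```

Call:
{"op": "servo_tool", "data": {
  "moves": [
    [[0.025,0,0],[0,0,0],255],
    [[0,0,0],[0,0,0],255]
  ]
}}

```text
time_s: 21.5
position: [0.6357, -0.1377, 0.0919]
orientation: [0.157, 1.565, -0.157]
force: [-7.3, 0.5, 13.5]
width: 0.271
```

```bash
python3 avg.py
```

```text
21.8 [ 0.6357 -0.1377  0.0919] F [-6.5205  0.2701 12.8282] M [0.1751 1.4777 0.0556] sd [0.367  0.4326 0.224  0.0301 0.0136 0.0164]
```

Firm floor contact at the expected height (TCP .092). Relaxing the 1 mm over-press, then releasing.

Call:
{"op": "servo_tool", "data": {
  "moves": [
    [[-0.025,0,0],[0,0,0],255],
    [[0,0,0],[0,0,0],255],
    [[0,0,0],[0,0,0],255]
  ]
}}

```text
time_s: 22.1
position: [0.6357, -0.1376, 0.092]
orientation: [0.157, 1.565, -0.157]
force: [-3.1, -1.0, 6.2]
width: 0.27
```

```bash
python3 avg.py
```

```text
22.4 [ 0.6358 -0.1376  0.092 ] F [-2.9656 -0.9216  5.8878] M [-0.0998  0.5996  0.0189] sd [0.4084 0.3105 0.4259 0.0386 0.0372 0.0336]
```

Call:
{"op": "servo_tool", "data": {
  "moves": [
    [[0,0,0],[0,0,0],170],
    [[0,0,0],[0,0,0],150],
    [[0,0,0],[0,0,0],100],
    [[0,0,0],[0,0,0],50],
    [[0,0,0],[0,0,0],0],
    [[0,0,0],[0,0,0],0],
    [[0,0,0],[0,0,0],0],
    [[0,0,0],[0,0,0],0],
    [[0,0,0],[0,0,0],0]
  ]
}}

```text
time_s: 23.3
position: [0.6356, -0.1374, 0.0917]
orientation: [0.157, 1.565, -0.157]
force: [-0.1, 0.2, 0.2]
width: 0.948
```

```bash
python3 st.py
```

```text
23.3 [ 0.6356 -0.1374  0.0917] [-0.0766  0.2331  0.2191] [-0.1153  0.0903 -0.0129] 0.9483840836310465
tilt deg [-0.0003  0.0043]
```

Open with no load. Withdrawing straight up, then away toward the robot for a clear look.

Call:
{"op": "servo_tool", "data": {
  "moves": [
    [[-0.2,0,0],[0,0,0],0],
    [[-0.5,0,0],[0,0,0],0],
    [[-0.8,0,0],[0,0,0],0],
    [[-0.8,0,0],[0,0,0],0],
    [[-0.8,0,0],[0,0,0],0],
    [[-0.8,0,0],[0,0,0],0],
    [[0,-0.8,0],[0,0,0],0],
    [[0,-0.8,0],[0,0,0],0],
    [[0,-0.8,0],[0,0,0],0],
    [[0,-0.5,0],[0,0,0],0],
    [[0,0,0],[0,0,0],0],
    [[0,0,0],[0,0,0],0]
  ]
}}

```text
time_s: 24.5
position: [0.6127, -0.251, 0.2481]
orientation: [0.158, 1.565, -0.157]
force: [0.3, 0.1, 0.9]
width: 0.999
```

```bash
python3 look.py e1; python3 - <<'E'
import sys;sys.path.insert(0,'.')
from h import *
a=capture("side");b=np.load("pics/e1.npy");c=capture("scene")
o=np.vstack([np.hstack([cv2.resize(a[195:295,240:373],(400,300),interpolation=2),cv2.resize(c[200:290,185:305],(400,300),interpolation=2)]),np.hstack([cv2.resize(b,(400,300)),cv2.resize(a,(400,300))])])
cv2.imwrite("pics/e2.png",o[:,:,::-1])
# rack seat: orange top from wrist and side
E
```

```text
24.5 [ 0.6127 -0.251   0.2481] [0.2812 0.1199 0.8593] 0.998970422551574 [-0.1507  0.4705  0.6731  1.3777 -0.2918  1.3928  0.3198]
[[ 0.0005  0.199   0.98  ]
 [ 0.0004  0.98   -0.199 ]
 [-1.      0.0005  0.0004]]
```

View pics/e2.png

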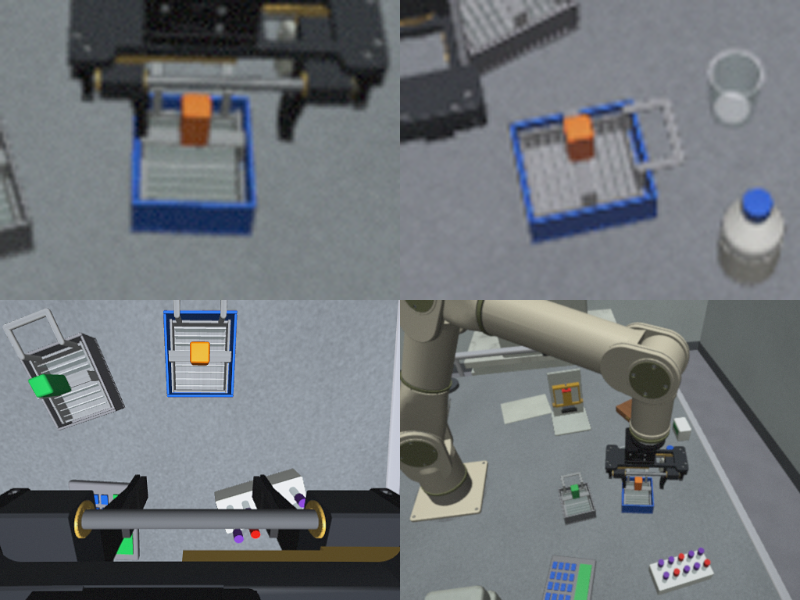

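The views show the rack level inside all four blue walls (wrist ~(200,352), scene ~(580,165)). The bar is over the rim, the stand's keeper and lip are intact, and the neighbours have not moved. Handing in.

```bash
python3 -c "
from rig import hand_in;print(hand_in())"
```

```text
the job is handed in; nothing more can be done
None
```

The orange-gripped slide rack is off the draining stand and standing in the blue dish, and the job is handed in with about 25 s used on the robot clock. No verdict was reported.

- **Lifting off:** The bar met the red keeper at about 24 mm of lift. I pushed the keeper up about 5–6 mm, with a measured keeper load of about 4.4 N. I then slid the rack out, with at most about 2.5 N of sideways force. The load went back to the rack's weight alone once the bar was clear.
- **Placing:** I had first assumed the dish was turned 90° from how it really sits. The close look showed this and I turned the rack before lowering it. It touched the floor at the expected height (tool at 0.092 m, predicted 0.0921 m).
- **Excess press:** My last 1 mm step down pressed with about 13 N vertical and 6.5 N sideways, which is firmer than ideal. I backed off to about 6 N before letting go.
- **Last checks:** After release there was no load on the gripper. The final pictures show the rack level inside all four dish walls with its bar over the rim. Nothing else appears moved and the robot is touching nothing. I did not measure the seated height again from the images.

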